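Put the fallen deodorizer can in the rack on the cupboard door

TASK

First pull the white shoe cupboard's door wide open by its handle, to a right angle or a little more, and leave it open. Then stand the fallen deodorizer can on the shelf with its green cap up, let go of it, take it again by its top and set it down upright in the blue rack on the inside of the door. The can is thin-walled: squeeze it with no more than about 15 N and never knock it; leave everything else on the shelf where it is.

Things in the scene. Friction and masses are not known exactly. Their poses are not given: they have to be found in the camera images.
- door (a joint): Opening angle of the cupboard door (rad): 0 closed, grows as the free edge swings towards the robot, stop at 1.9. White laminate panel 220 mm wide, 16 mm thick, top edge 208 mm above the shelf, hinged on the upright at its left edge seen from the robot (+y side). It stays where it is left. The cupboard is a fixed white box 240 mm wide, 180 mm deep, 215 mm high, behind the door.
- door_hinge (a point): Point on the door's upright hinge axis (in the middle of the panel's thickness), 175 mm above the shelf. Its frame turns with the door: the panel runs 220 mm along its -y, its -x points out of the face with the handle, its +x out of the inner face, z up.
- handle_grip (a point): Grip point on the door's handle, 175 mm above the shelf, on the axis of an upright brass bar 11 mm thick that reaches from 110 to 200 mm above the shelf, 35 mm in front of the door's outer face, held by thin posts at 117 and 193 mm. 185 mm along -y and 43 mm along -x from the hinge axis in the door's frame. Frame as door_hinge.
- rack_floor (a point): Centre of the floor of the blue open-topped rack on the door's inner face, 40 mm above the shelf. Inside, the rack is 75 mm deep (x) by 112 mm long (y), walls 55 mm high and 4 mm thick. Centre 110 mm along -y and 49.5 mm along +x from the hinge axis in the door's frame; the panel's inner face is 41.5 mm from the centre. Frame as door_hinge: y along the door, z up.
- can: Closed aluminium deodorizer can, a plain cylinder 52 mm thick, 150 mm long, about 0.18 kg, the last 36 mm being a green cap of the same width. Lies on its side at first. Origin at its middle (75 mm from either end) on its axis; x points along the axis from the base to the cap, so x points up when it stands.
- bucket: Red plastic bucket, 84 mm wide at the rim, 90 mm tall, with a thin wire bail. Origin under its centre. Bystander.
- tree_a: Wooden shoe tree lying on the shelf, 185 mm long, 68 mm wide, 68 mm high: toe block, steel rod, heel block. Origin at shelf level under its middle, x along its length. Bystander.
- tree_b: Second wooden shoe tree, the same as tree_a. Bystander.
- brush: Shoe brush with walnut handle lying on its black bristles, 160 x 50 x 50 mm. Origin under its centre, x along its length. Bystander.
- tin: Round red polish tin, 68 mm wide, 30 mm tall. Origin under its centre. Bystander.
- spray: Standing white spray bottle with blue label, 52 mm wide, 160 mm tall. Origin under its centre. Bystander.
Things that resemble listed ones, but are neither listed nor needed, are in the scene too. What is shaped like the can but purple or turquoise is not meant.

How it is judged:
On the way, in this order (a step that is already met when the one before it is completed fails the run):
1. the fingers are on the handle while the door swings open (contact force between the fingers and door_c0 above 0.3 N and value of joint door above 0.35 rad), for 0.05 s.
2. the door stands open by at least 1.3 rad (value of joint door above 1.3 rad), for 0.2 s.
3. the can stands on the shelf, cap up, let go (angle between can's own x axis and vertical below 0.1 rad and height (world z) of can between 0.068 and 0.082 m and contact force between the fingers and can below 0.05 N and linear speed of can below 0.03 m/s), for 0.3 s.
At the end, for the whole second after the job is handed in: The door is still open by at least 1.3 rad (75 degrees); the can stands upright (within 0.1 rad), cap up, on the floor of the rack on the door's inner face (its middle 65 to 85 mm above the rack floor, within 20 mm of the rack's centre across and 40 mm along the door), let go and at rest (value of joint door above 1.3 rad and angle between can's own x axis and vertical below 0.1 rad and x of can in the frame of rack_floor between -0.02 and 0.02 m and y of can in the frame of rack_floor between -0.04 and 0.04 m and z of can in the frame of rack_floor between 0.065 and 0.085 m and linear speed of can below 0.03 m/s and contact force between the fingers and can below 0.05 N); the robot touches nothing.
It fails at once if the can is squeezed: force of both fingers together on it above 45 N (15 N of grip makes 30 N) (contact force between the fingers and can above 45 N).
It fails at once if the can is knocked, dropped or pressed hard: all contact force on it above 75 N (contact force between can and anything else above 75 N).
It fails at once if something else on the shelf (bucket, shoe trees, brush, tin, spray bottle) is moved more than 30 mm (distance of any of bucket, tree_a, tree_b, brush, tin, spray from where it was at the start of the episode above 0.03 m).
It also fails if it takes over 72 s, if anything falls off the work surface, if the arm or the gripper's body presses on something with over 40 N, if the wrist force passes 120 N, or if a joint passes its speed limit or range.

ROBOT

A 6-joint arm with a two-finger parallel gripper is mounted at the origin on the work surface. World frame = base frame: x ahead of the robot, y to its left, z up, the work surface at z = 0. Lengths are in m, angles in rad, forces in N, time in s.
With the tool pointing down it reaches from about 0.25 to 0.775 m from the base axis. Payload 4 kg.
Tool frame: the origin (TCP) lies at the very end of the fingers, on their centre line; the grasp point (between the pads) lies 19 mm behind it; z points along the fingers, x is the direction in which the jaws open and shut, and the axes are right-handed (so a half turn about z gives the same grasp; the last joint's range is limited). The gripper opens to 94 mm and grips with 3 to 60 N. Pads are 16 mm wide; open, the fingers measure 119 mm over their backs; the gripper's body (75 mm by 177 mm) begins 78 mm behind the grasp point.
Start: joints at [1.032, 0.087, 1.371, -0, 1.684, -0.103], TCP at [0.232, 0.499, 0.173] pointing down, gripper open.
Joint ranges: [-3.1, 3.1], [-0.76, 2.03], [0.27, 2.55], [-1.08, 4.22], [0.17, 2.65], [-2.57, 2.57]. Speed limits (rad/s): [2.79, 2.79, 3.14, 3.14, 3.14, 3.14].

INTERFACE

Orientations are given as a rotation vector (axis times angle).
In Python, from bench import manip gives the robot as it stands. The module is installed in compiled form; this text tells all that it offers. Calls block until the motion is done:
- manip.reach(position, orientation): joint-space move of the TCP to a pose.
- manip.move_straight(position, ori=None, feed=0.15, f_stop=None): straight line of the TCP; ori=None keeps the orientation; feed is the mean speed in m/s. With f_stop (N) it stops when the force on the tool has changed by that much, and returns True; else False.
- manip.move_j(angles): joint-space move.
- manip.set_gripper(opening, strength=None): finger opening in m; strength is the grip in N (None keeps the last); returns when the fingers have stopped.
- manip.hold(seconds).
- manip.solve_ik(position, orientation): joint angles nearest the present ones, or None.
- manip.read_state(): the state.
- manip.camera(name): name is "scene" or "top" or "wrist"; returns a dict with "pixels" (420x560x3 uint8, blue, green, red), "camera_matrix" (3x3 intrinsics, pixels), "xyz" and "rotation" of the camera in the world. Camera axes: x right, y up, looking along -z (the intrinsics and any distortion apply to the point x, -y, -z); pixel columns grow to the right and rows downward; lengths in m; the calibration is good to about 2 mm. A picture is of the moment at which its call begins. There is no depth.
A pose or a line that the arm cannot do raises manip.MotionError and nothing moves.
- manip.hand_in(): hands the job in, once; it reports no verdict.
The state is a dict: "time_s": time; "q": joint angles; "dq": joint speeds; "effort": joint torques, N m; "tcp_pos": TCP position; "tcp_rot": TCP orientation; "ft_force": force on the tool from outside, world axes, zero at the start; "torque": the same for the moment, N m; "grip_width": finger opening in m.
Only numpy, scipy, OpenCV 4.12 (cv2) and the standard library are available. Lean on these libraries where they do the work, as an engineer would, in place of code of your own. Each camera call takes 0.05 s, during which the arm holds its last target.

## Working session

There is one attempt and no reset: what is moved stays moved. The work goes in short steps, each a Python script; the robot and the scene stay as the last script left them, time stands still between calls to the robot, and variables do not carry over. Pictures are saved under pics/ and viewed, and the job is handed in when it is done.

```bash
mkdir -p pics; ls; python3 - <<'E'
from bench import manip
import cv2,numpy as np
for n in ["scene","top","wrist"]:
    c=manip.camera(n); cv2.imwrite(f"pics/a_{n}.png",c["pixels"])
    print(n,c["camera_matrix"].tolist(),c["xyz"],np.round(c["rotation"],4).tolist(),[k for k in c])
s=manip.read_state();print(s)
E
```

```text
pics
scene [[505.83272775117194, 0.0, 269.33717690553016], [0.0, 505.83272775117194, 210.3614994937488], [0.0, 0.0, 1.0]] [ 1.49148803 -0.19770468  1.59094474] [0.4722, 0.4121, 1.3706] ['pixels', 'camera_matrix', 'xyz', 'rotation']
top [[389.8051088275737, 0.0, 279.78121862881386], [0.0, 389.8051088275737, 211.5351093155086], [0.0, 0.0, 1.0]] [ 0.48576434 -0.04657277  1.44819522] [0.0499, -0.0222, -1.5862] ['pixels', 'camera_matrix', 'xyz', 'rotation']
wrist [[372.3240359945439, 0.0, 275.20459191367655], [0.0, 372.3240359945439, 216.35065504506926], [0.0, 0.0, 1.0]] [0.16715301 0.52772436 0.38353219] [-0.2221, -0.1381, 1.1284] ['pixels', 'camera_matrix', 'xyz', 'rotation']
{'time_s': 0.15, 'q': array([ 1.03186850e+00,  8.78289107e-02,  1.37187129e+00, -2.17890706e-05,
        1.68363649e+00, -1.03155096e-01]), 'dq': array([-0.0006695 , -0.00228892, -0.00367758,  0.00021465,  0.00179854,
       -0.00083552]), 'effort': array([ 1.19777123e-03, -3.40643513e+01, -3.02792537e+01,  7.18470197e-02,
        3.05699219e-02, -1.15975008e-04]), 'tcp_pos': array([0.23195364, 0.49816855, 0.17246742]), 'tcp_rot': array([ 2.64844630e+00,  1.68828378e+00, -2.43358439e-03]), 'ft_force': array([ 0.74834678, -0.59132003,  0.55721441]), 'torque': array([-0.01236307,  0.0112014 , -0.02830616]), 'grip_width': 0.09376341295418741}
```

View pics/a_scene.png

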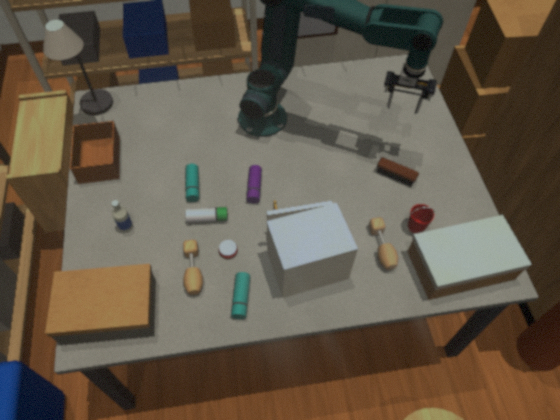

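View pics/a_top.png

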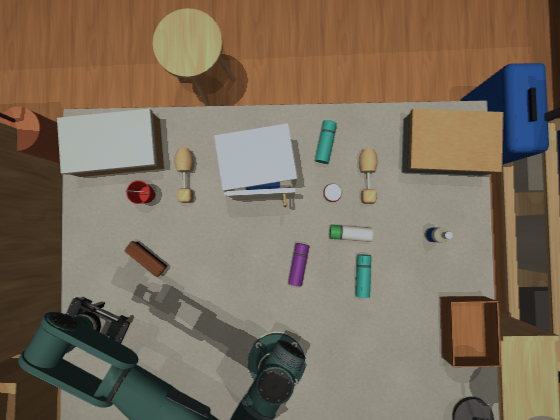

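View pics/a_wrist.png

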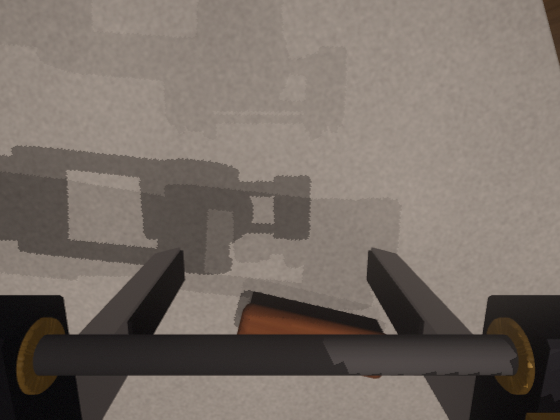

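The top view shows the white cupboard at about (258,158), with its door slightly ajar along (222–295, 193) and the brass handle near (288,200). There are four can-shaped things:
- **White with green cap, (350,233):** this is the one that fits the description.
- **Purple, (299,265):** a decoy.
- **Turquoise, (326,142) and (363,276):** decoys.

I'll confirm this with enlarged crops.

```bash
cat > h.py <<'E'
from bench import manip
import cv2,numpy as np
from scipy.spatial.transform import Rotation as R
def ray(c,u,v):
    K=np.array(c["camera_matrix"]); d=np.linalg.inv(K)@np.array([u,v,1.]); d=np.array([d[0],-d[1],-d[2]])
    d=R.from_rotvec(c["rotation"]).as_matrix()@d
    return np.array(c["xyz"]),d/np.linalg.norm(d)
def onz(c,u,v,z):
    o,d=ray(c,u,v); return o+d*(z-o[2])/d[2]
def proj(c,p):
    q=R.from_rotvec(c["rotation"]).as_matrix().T@(np.array(p)-np.array(c["xyz"])); q=np.array([q[0],-q[1],-q[2]])
    r=np.array(c["camera_matrix"])@q; return r[:2]/r[2]
def tri(c1,p1,c2,p2):
    o1,d1=ray(c1,*p1);o2,d2=ray(c2,*p2)
    A=np.stack([d1,-d2],1);t=np.linalg.lstsq(A,o2-o1,rcond=None)[0]
    a=o1+d1*t[0];b=o2+d2*t[1]; return (a+b)/2,np.linalg.norm(a-b)
def crop(c,u0,u1,v0,v1,name,k=None):
    im=c["pixels"][v0:v1,u0:u1]; k=k or min(790/(u1-u0),590/(v1-v0))
    cv2.imwrite("pics/"+name,cv2.resize(im,None,fx=k,fy=k,interpolation=cv2.INTER_CUBIC)); print(name,"scale",k)
E
python3 - <<'E'
from h import *
t=manip.camera("top");s=manip.camera("scene")
crop(t,205,385,120,250,"b_top.png");crop(s,175,365,190,300,"b_scene.png")
for n,c in(("top",t),("scene",s)):
    hsv=cv2.cvtColor(c["pixels"],cv2.COLOR_BGR2HSV)
    m=cv2.inRange(hsv,(45,120,40),(75,255,255))
    k,l,st,ce=cv2.connectedComponentsWithStats(m)
    for i in range(1,k):
        if st[i,4]>20: print(n,"green",st[i],ce[i],onz(c,*ce[i],.03))
E
```

```text
b_top.png scale 4.388888888888889
b_scene.png scale 4.157894736842105
top green [330 225  11  14 140] [334.97142857 231.65714286] [ 0.47468685 -0.22105671  0.03      ]
scene green [218 208   8  10  62] [221.46774194 211.79032258] [ 0.46436606 -0.22383892  0.03      ]
```

```bash
echo
```

```text
(no output)
```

View pics/b_top.png

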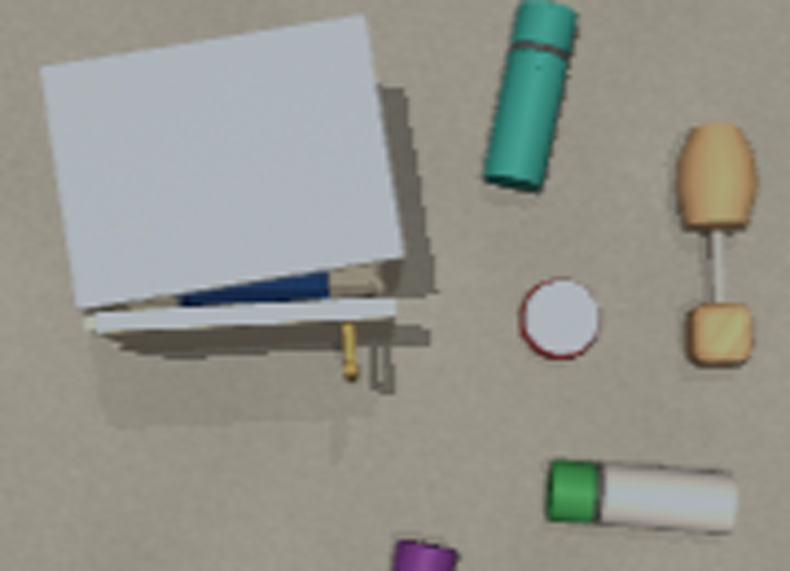

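View pics/b_scene.png

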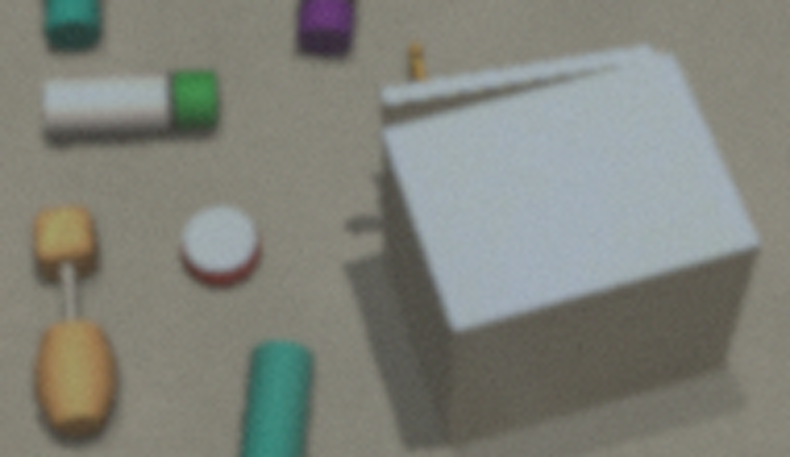

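The crop confirms the target: a white body with a green cap at the left end (crop 573,491; body out to 735,500). The door is slightly ajar, with its top edge from crop (97,322) to (395,306) and the handle's outer end at crop (350,374). Next I measure these points.

```bash
python3 - <<'E'
from h import *
t=manip.camera("top");s=manip.camera("scene");k=4.3889
T=lambda x,y:(205+(x+.5)/k-.5,120+(y+.5)/k-.5)
k2=4.1579
S=lambda x,y:(175+(x+.5)/k2-.5,190+(y+.5)/k2-.5)
C=[onz(t,*T(*p),.215)[:2] for p in[(42,68),(362,15),(403,258),(78,306)]]
print("cup top",np.round(C,4).tolist(),"sides",[round(float(np.linalg.norm(C[i]-C[(i+1)%4])),4) for i in range(4)])
C2=[onz(s,*S(*p),.215)[:2] for p in[(758,245),(456,330),(384,132),(672,55)]]
print("cup scene",np.round(C2,4).tolist(),"sides",[round(float(np.linalg.norm(C2[i]-C2[(i+1)%4])),4) for i in range(4)])
D=[onz(t,*T(*p),.208)[:2] for p in[(97,331),(395,316),(395,300),(97,314)]]
print("door top",np.round(D,4).tolist(),"sides",[round(float(np.linalg.norm(D[i]-D[(i+1)%4])),4) for i in range(4)])
D2=[onz(s,*S(*p),.208)[:2] for p in[(384,90),(650,47)]]
print("door scene outer",np.round(D2,4).tolist())
print("handle top tip",onz(t,*T(350,374),.2),"scene",onz(s,*S(416,46),.2))
# can
for n,c,box in(("top",t,(325,220,378,246)),("scene",s,(180,203,232,226))):
    u0,v0,u1,v1=box;im=c["pixels"][v0:v1,u0:u1]
    b=cv2.medianBlur(im,3).astype(int); hsv=cv2.cvtColor(im,cv2.COLOR_BGR2HSV)
    g=cv2.inRange(hsv,(45,110,40),(75,255,255))
    w=(((b[...,0]-b[...,2]>-4)&(b.min(2)>110)).astype(np.uint8)*255)
    cv2.imwrite(f"pics/m_{n}.png",cv2.resize(np.hstack([g,w]),None,fx=7,fy=7,interpolation=0))
    for nm,m in(("g",g),("w",w)):
        q,l,st,ce=cv2.connectedComponentsWithStats(m); i=1+np.argmax(st[1:,4]); print(n,nm,st[i],onz(c,ce[i][0]+u0,ce[i][1]+v0,.035 if n=="top" else .04))
    
for e in[(549,491),(600,492),(737,502)]: print("can top pts",onz(t,*T(*e),.026))
E
```

```text
cup top [[0.7911, 0.1812], [0.8255, -0.0531], [0.647, -0.0798], [0.6161, 0.1564]] sides [0.2368, 0.1805, 0.2382, 0.1767]
cup scene [[0.7876, 0.1786], [0.8211, -0.055], [0.6457, -0.0807], [0.6113, 0.1542]] sides [0.236, 0.1773, 0.2373, 0.178]
door top [[0.5984, 0.1438], [0.6056, -0.0735], [0.6173, -0.0737], [0.6108, 0.1437]] sides [0.2174, 0.0117, 0.2175, 0.0124]
door scene outer [[0.6031, -0.0741], [0.5966, 0.1405]]
handle top tip [ 0.56441372 -0.04006963  0.2       ] scene [ 0.56065172 -0.04177944  0.2       ]
top g [  5   5  11  14 140] [ 0.47472591 -0.22044155  0.035     ]
top w [ 18  10  30   8 185] [ 0.46739317 -0.30220692  0.035     ]
scene g [37  5  9 10 75] [ 0.47192663 -0.22441451  0.04      ]
scene w [  5   5  31   9 221] [ 0.46085368 -0.30164506  0.04      ]
can top pts [ 0.47556468 -0.20245108  0.026     ]
can top pts [ 0.47409476 -0.24456625  0.026     ]
can top pts [ 0.46411894 -0.35730822  0.026     ]
```

```bash
python3 -c "
import cv2,numpy as np
a=cv2.imread('pics/m_top.png');b=cv2.imread('pics/m_scene.png')
w=max(a.shape[1],b.shape[1]);P=lambda i:cv2.copyMakeBorder(i,0,8,0,w-i.shape[1],0,value=(0,0,200))
cv2.imwrite('pics/m_both.png',np.vstack([P(a),P(b)]))"
```

```text
(no output)
```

View pics/m_both.png

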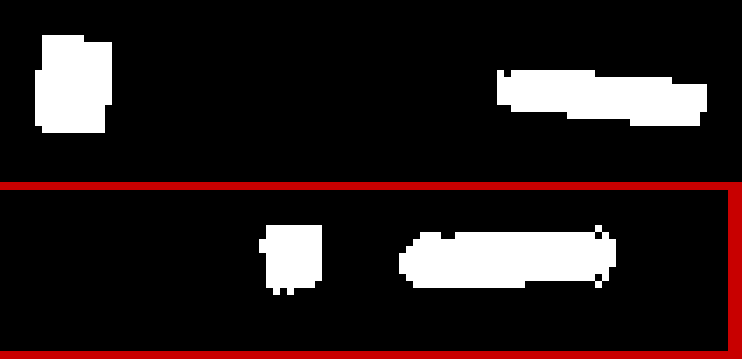

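The measurements agree with the sizes given:
- **Cupboard top:** sides measure 0.237 × 0.179 m (given 0.240 × 0.180).
- **Can:** length measures 0.155 m (given 0.150).
- **Handle:** the position predicted from the hinge at (0.606, 0.145) and ψ = 0.033 is (0.569, −0.041), against about (0.567, −0.0405) measured.

The door is about 0.1 rad open. Before moving, I'll check reachability for the door arc and for standing the can up.

```bash
cat >> h.py <<'E'
H=np.array([.6055,.1447]); PSI0=.131
def down(psi,sgn=1):  # tool down, jaw x along sgn*door-y
    x=sgn*np.array([-np.sin(psi),np.cos(psi),0]); z=np.array([0,0,-1.]); return R.from_matrix(np.stack([x,np.cross(z,x),z],1))
def door(psi,a,b,H=H): # a along -y, b along +x
    my=np.array([np.sin(psi),-np.cos(psi)]); px=np.array([np.cos(psi),np.sin(psi)]); return H+a*my+b*px
def tool(x,z):
    x=np.array(x,float);z=np.array(z,float);x/=np.linalg.norm(x);z/=np.linalg.norm(z); return R.from_matrix(np.stack([x,np.cross(z,x),z],1))
E
python3 - <<'E'
from h import *
for sg in(1,-1):
    print(sg)
    for psi in np.linspace(.033,-1.5,6):
        p=door(psi,.185,-.043); q=manip.solve_ik([*p,.156],down(psi,sg).as_rotvec()); print(round(psi,2),np.round(p,3),None if q is None else np.round(q,2))
print("can grasp")
ax=np.array([.074,.997,0]);perp=np.array([.997,-.074,0])
for al in(.4,.6,.8):
  for sg in(1,-1):
    z=-np.sin(al)*ax-np.cos(al)*np.array([0,0,1.]); g=np.array([.4695,-.28,.027])+.015*ax
    q=manip.solve_ik(g+.019*z,tool(sg*perp,z).as_rotvec()); print(al,sg,None if q is None else np.round(q,2))
    # final: can at P, tool horizontal azimuth az
    for az in(-.5,-.2,.1,.4):
        h=np.array([np.cos(az),np.sin(az),0]); zf=np.cos(al)*h-np.sin(al)*np.array([0,0,1.])
        # rotate: ax->up, -up->h ; perp maps to jaw: perp=ax x up -> up x (-h)... 
        pf=np.cross([0,0,1.],-h)
        q=manip.solve_ik(np.array([.46,-.24,.091])+.019*zf,tool(sg*pf,zf).as_rotvec()); print("   ",az,None if q is None else np.round(q,2))
E
```

```text
1
0.03 [ 0.569 -0.042] [-0.17  0.14  1.35 -0.    1.65 -1.78]
-0.27 [ 0.514 -0.022] [-0.15  0.01  1.48 -0.    1.65 -1.45]
-0.58 [0.468 0.014] [-0.09 -0.09  1.58 -0.    1.65 -1.08]
-0.89 [0.435 0.061] [ 0.01 -0.16  1.64 -0.    1.66 -0.67]
-1.19 [0.418 0.117] [ 0.14 -0.17  1.65 -0.    1.66 -0.24]
-1.5 [0.418 0.175] [ 0.27 -0.13  1.62 -0.    1.65  0.2 ]
-1
0.03 [ 0.569 -0.042] [-0.17  0.14  1.35 -0.    1.65  1.37]
-0.27 [ 0.514 -0.022] [-0.15  0.01  1.48 -0.    1.65  1.69]
-0.58 [0.468 0.014] [-0.09 -0.09  1.58 -0.    1.65  2.06]
-0.89 [0.435 0.061] [ 0.01 -0.16  1.64 -0.    1.66  2.47]
-1.19 [0.418 0.117] None
-1.5 [0.418 0.175] None
can grasp
0.4 1 [-0.37  0.09  1.76 -0.41  1.19 -0.16]
    -0.5 None
    -0.2 [-1.18 -0.4   2.49  1.46  0.88 -0.35]
    0.1 [-1.33 -0.13  2.3   1.31  1.24 -0.52]
    0.4 [-1.32  0.09  2.08  1.16  1.47 -0.61]
0.4 -1 None
    -0.5 None
    -0.2 None
    0.1 None
    0.4 [-1.32  0.09  2.08  1.16  1.47  2.53]
0.6 1 [-0.24  0.12  1.81 -0.65  1.18  0.08]
    -0.5 [-0.72 -0.57  2.42  0.51  0.37  0.97]
    -0.2 [-1.06 -0.47  2.37  1.05  0.81  0.11]
    0.1 [-1.21 -0.24  2.23  1.07  1.14 -0.22]
    0.4 [-1.24 -0.02  2.04  1.    1.38 -0.41]
0.6 -1 None
    -0.5 [-0.72 -0.57  2.42  0.51  0.37 -2.17]
    -0.2 None
    0.1 None
    0.4 None
0.8 1 [-0.13  0.19  1.84 -0.87  1.22  0.31]
    -0.5 [-0.68 -0.49  2.26  0.21  0.62  1.27]
    -0.2 [-0.93 -0.43  2.22  0.67  0.84  0.51]
    0.1 [-1.07 -0.27  2.12  0.81  1.1   0.09]
    0.4 [-1.12 -0.09  1.97  0.8   1.32 -0.18]
0.8 -1 None
    -0.5 [-0.68 -0.49  2.26  0.21  0.62 -1.87]
    -0.2 None
    0.1 None
    0.4 None
```

The door arc is reachable with sgn = +1, and standing the can up works with a tilt of about 0.6–0.7 rad. I'll move above the handle.

```bash
python3 - <<'E'
from h import *
psi=.033; p=door(psi,.185,-.043); print(p)
s=manip.read_state(); manip.move_straight([.25,.45,.3],feed=.3)
manip.set_gripper(.06,25)
manip.reach([*p,.30],down(psi).as_rotvec())
w=manip.camera("wrist");cv2.imwrite("pics/c_wrist.png",w["pixels"])
t=manip.camera("top");crop(t,205,385,120,250,"c_top.png")
print(manip.read_state()["time_s"],manip.read_state()["tcp_pos"],manip.read_state()["ft_force"], proj(w,[*p,.2]),proj(w,[*H,.208]),proj(w,[*door(psi,.22,0),.208]))
E
```

```text
[ 0.5686273  -0.04161802]
c_top.png scale 4.388888888888889
3.8583 [ 0.56864368 -0.04066683  0.30015905] [-0.54886513 -0.31707979  0.2395849 ] [275.28440181 208.27946435] [489.08575761 258.87970977] [234.81892348 258.77423299]
```

View pics/c_wrist.png

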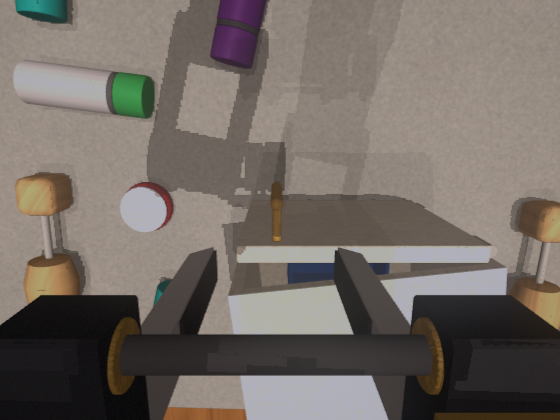

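The wrist view shows the bar's top near (277,202), against a prediction of (275,208). The door's top strip is centred on row 254, against 259, so the hinge and door shift about 2 mm towards the robot. I'll descend and grip.

```bash
sed -i 's/^H=.*/H=np.array([.6033,.1442]); PSI0=.131/' h.py; python3 - <<'E'
from h import *
psi=.033; p=door(psi,.185,-.043); print(p)
manip.move_straight([*p,.30],down(psi).as_rotvec())
f=manip.move_straight([*p,.156],feed=.15,f_stop=10); print(f)
if not f:
    manip.set_gripper(0.0,25)
    s=manip.read_state();print(s["grip_width"],s["tcp_pos"],s["ft_force"],s["time_s"])
w=manip.camera("wrist");cv2.imwrite("pics/d_wrist.png",w["pixels"])
E
```

```text
[ 0.5664273  -0.04211802]
False
0.010122624872028467 [ 0.56663978 -0.03979321  0.15595668] [0.73628807 3.75407766 0.5851238 ] 6.05
```

View pics/d_wrist.png

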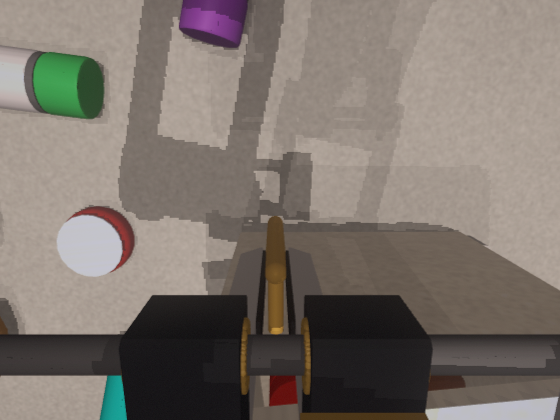

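The bar is between the fingers: width 10 mm, bar seen at (277,240). The TCP was drawn 2.3 mm in +y, so I shift the hinge estimate by that and start the pull.

```bash
sed -i 's/^H=.*/H=np.array([.6033,.1463]); PSI0=.131/' h.py; python3 - <<'E'
from h import *
for psi in(-.10,-.24,-.38):
    p=door(psi,.185,-.043)
    manip.move_straight([*p,.156],down(psi).as_rotvec(),feed=.1)
    s=manip.read_state();F=s["ft_force"];y=np.array([-np.sin(psi),np.cos(psi)])
    print(psi,"err",np.round(s["tcp_pos"][:2]-p,4),"F",np.round(F,1),"rad",round(float(F[:2]@y),1),"w",round(s["grip_width"],4),s["time_s"])
t=manip.camera("top");crop(t,205,385,120,250,"e_top.png")
E
```

```text
-0.1 err [-0.0001  0.    ] F [ 0.2  0.5 -0.3] rad 0.5 w 0.0099 6.5083
-0.24 err [ 0.0003 -0.0003] F [-0.7 -0.4 -0.4] rad -0.5 w 0.0102 6.925
-0.38 err [ 0.0002 -0.0006] F [-1.  -1.1 -0.9] rad -1.4 w 0.0105 7.3417
e_top.png scale 4.388888888888889
```

View pics/e_top.png

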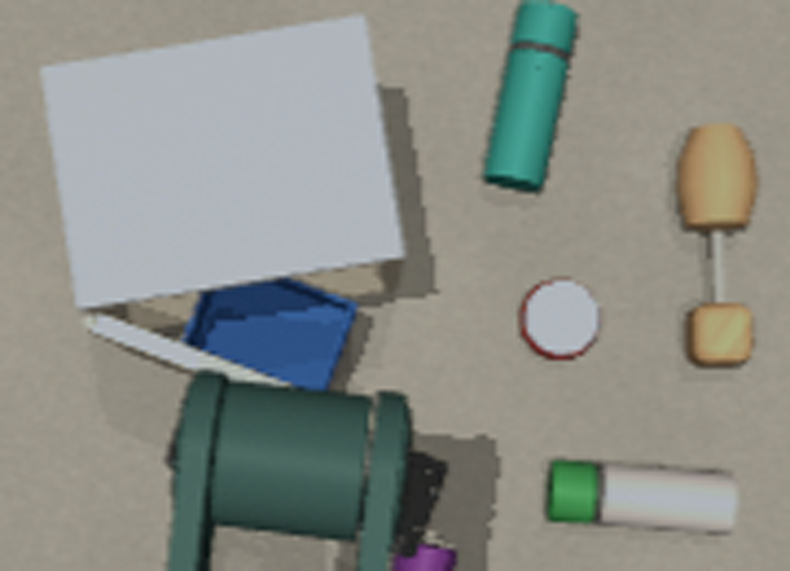

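The top view shows the door swinging open (panel from crop (90,320) to (280,385)) with the blue rack exposed, and forces stay under 2 N. I'll continue to about 1.6 rad.

```bash
python3 - <<'E'
from h import *
for psi in np.linspace(-.52,-1.48,8):
    p=door(psi,.185,-.043)
    manip.move_straight([*p,.156],down(psi).as_rotvec(),feed=.1)
    s=manip.read_state();F=s["ft_force"];y=np.array([-np.sin(psi),np.cos(psi)])
    print(round(psi,2),"err",np.round(s["tcp_pos"][:2]-p,4),"F",np.round(F,1),"w",round(s["grip_width"],4),s["time_s"])
    if np.abs(F).max()>25: break
manip.hold(.3)
manip.set_gripper(.05)
manip.move_straight([*p,.33],feed=.2)
manip.reach([.40,-.15,.40],down(-1.48).as_rotvec())
t=manip.camera("top");crop(t,205,385,120,270,"f_top.png");sc=manip.camera("scene");crop(sc,175,365,150,290,"f_scene.png")
print(manip.read_state()["time_s"])
E
```

```text
-0.52 err [-0.     -0.0006] F [-2.1 -2.   0.3] w 0.0098 7.8083
-0.66 err [-0.0002 -0.0007] F [-5.5 -3.4  0.3] w 0.0102 8.2167
-0.79 err [-0.0006 -0.0005] F [-6.1 -2.   1.7] w 0.0107 8.625
-0.93 err [-0.0009 -0.0001] F [-6.1 -2.4  1.4] w 0.0103 9.0333
-1.07 err [-0.0011  0.0004] F [-7.  -1.4  1.8] w 0.01 9.4417
-1.21 err [-0.0012  0.0009] F [-7.  -1.5  2.3] w 0.0099 9.85
-1.34 err [-0.001   0.0014] F [-6.7  1.1  1.8] w 0.0101 10.2583
-1.48 err [-0.0008  0.0018] F [-4.6  1.   1.7] w 0.0102 10.6667
f_top.png scale 3.933333333333333
f_scene.png scale 4.157894736842105
14.1083
```

View pics/f_top.png

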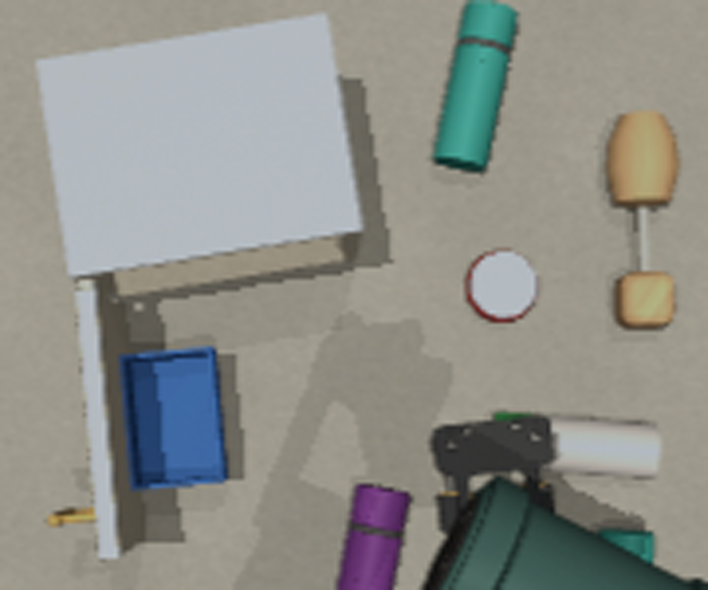

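View pics/f_scene.png

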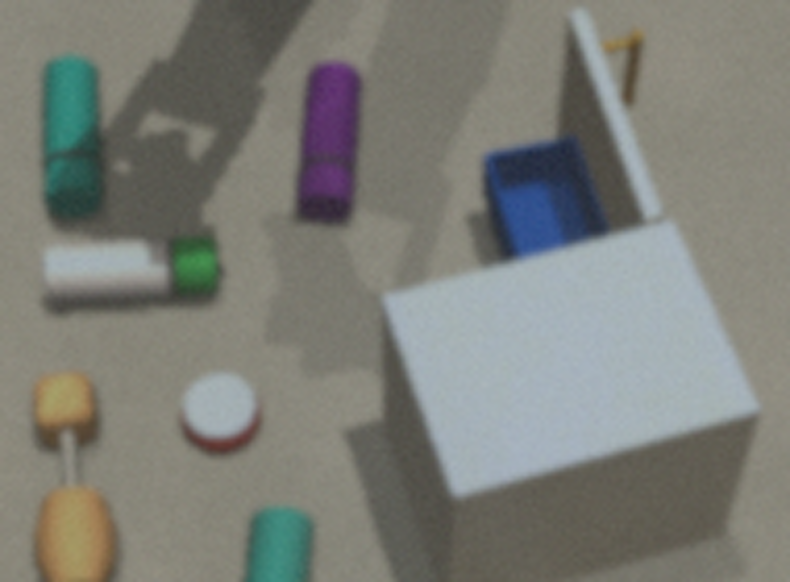

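The top view shows the door at roughly a right angle: panel from crop (90,285) to (108,555), rack rim corners at (120,355), (215,348), (228,482) and (134,487). I'll measure the rack and go above the can for a close look.

```bash
python3 - <<'E'
from h import *
t=manip.camera("top");k=3.9333
T=lambda x,y:(205+(x+.5)/k-.5,120+(y+.5)/k-.5)
C=np.array([onz(t,*T(*p),.095)[:2] for p in[(120,355),(215,348),(228,482),(134,487)]])
print("rack",np.round(C,4).tolist(),"c",C.mean(0),"sides",[round(float(np.linalg.norm(C[i]-C[(i+1)%4])),4) for i in range(4)])
for a,b in(((77,285),(98,557)),((97,283),(120,552))):
    A=onz(t,*T(*a),.208)[:2];B=onz(t,*T(*b),.208)[:2];d=B-A;print("door",A,B,"psi",np.arctan2(d[0],-d[1]),np.linalg.norm(d))
print("pred rack",door(-1.48,.11,.0495),door(-1.48,.22,0))
ax=np.array([.074,.997,0]);perp=np.array([.997,-.074,0])
manip.set_gripper(.094,13)
manip.reach([.4695,-.28,.22],tool(perp,[0,0,-1.]).as_rotvec())
w=manip.camera("wrist");cv2.imwrite("pics/g_wrist.png",w["pixels"])
for o in(-.075,.075,.039): print(proj(w,np.array([.4695,-.28,.026])+o*ax))
print(manip.read_state()["time_s"])
E
```

```text
rack [[0.5562, 0.1322], [0.5611, 0.0479], [0.4426, 0.038], [0.4395, 0.121]] c [0.49984182 0.08476864] sides [0.0844, 0.1188, 0.0831, 0.1173]
door [0.60794526 0.15175991] [0.38741489 0.13671548] psi -1.5026825783832167 0.22104293712138545
door [0.60929925 0.13543026] [0.39118284 0.11888271] psi -1.4950756784639292 0.21874320923403912
pred rack [0.49824135 0.08703002] [0.38420621 0.12635224]
[275.06790681 251.41196013]
[274.99728556 117.09505056]
[275.01542193 151.58920642]
15.9583
```

View pics/g_wrist.png

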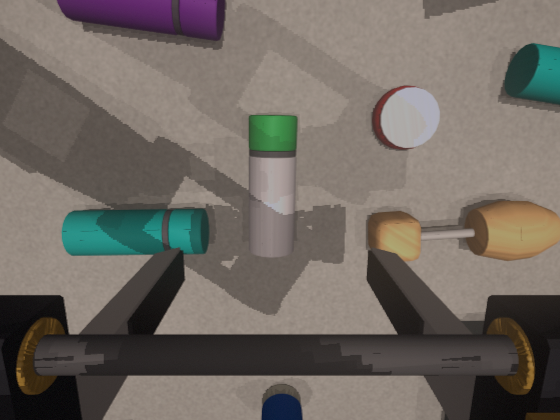

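The close view shows the can's axis at column 272–273, with the cap from row 115 to 150 and the base at row 255. The predictions were column 275 and rows 117 and 251, so I shift by −2.7 mm in x. The turquoise can's end at column 208 leaves room for the fingers. The rack measures (0.500, 0.085), against a prediction of (0.498, 0.087) from the hinge. Now the tilted grasp.

```bash
cat >> h.py <<'E'
AX=np.array([.070,.9975,0]);PERP=np.array([.9975,-.070,0]);CAN=np.array([.4668,-.281,.027]);AL=.65;OFF=.015
E
python3 - <<'E'
from h import *
z=-np.sin(AL)*AX-np.cos(AL)*np.array([0,0,1.]); g=CAN+OFF*AX; o=tool(PERP,z).as_rotvec()
manip.set_gripper(.078,13)
manip.reach(g+.019*z+[0,0,.12],o)
f=manip.move_straight(g+.019*z,feed=.1,f_stop=8);print("stop",f,manip.read_state()["tcp_pos"])
w=manip.camera("wrist");cv2.imwrite("pics/h_wrist.png",w["pixels"])
print(manip.read_state()["time_s"])
E
```

```text
stop False [ 0.46781381 -0.27768409  0.01282395]
18.5083
```

View pics/h_wrist.png

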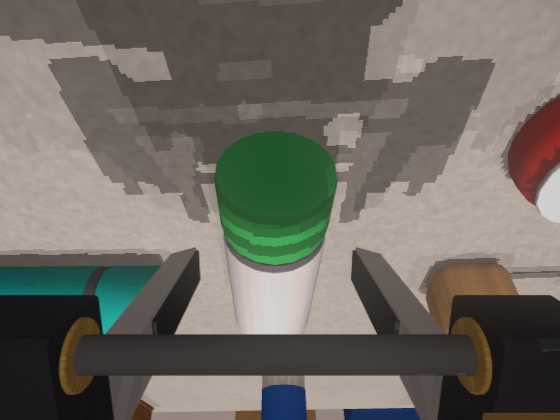

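The can sits centred between the fingers (cap at (276,200), fingers at columns 185 and 365). I'll grip, lift and turn it upright.

```bash
python3 - <<'E'
from h import *
manip.set_gripper(.0,12)
s=manip.read_state();print(s["grip_width"],s["ft_force"],s["tcp_pos"])
p=s["tcp_pos"];manip.move_straight(p+[0,0,.20],feed=.15)
s=manip.read_state();print("lift",s["grip_width"],np.round(s["ft_force"],2),s["time_s"])
up=np.array([0,0,1.])
for az in(-.5,-.3,-.1,.1,.3):
    h=np.array([np.cos(az),np.sin(az),0]);zf=np.cos(AL)*h-np.sin(AL)*up;pf=np.cross(up,-h)
    for P in((.46,-.25),(.42,-.22),(.42,-.28),(.42,-.15)):
        a=[manip.solve_ik(np.array([*P,zz])+.019*zf,tool(pf,zf).as_rotvec()) for zz in(.20,.09)]
        print(az,P,[None if q is None else np.round(q,2).tolist() for q in a])
print(np.round(s["q"],2))
w=manip.camera("wrist");cv2.imwrite("pics/i_wrist.png",w["pixels"])
E
```

```text
0.047513954091442004 [ 0.06391647  0.23904832 -0.41164198] [ 0.46700269 -0.27751707  0.01185611]
lift 0.04688516486158479 [ 0.87 -0.29 -2.32] 20.5917
-0.5 (0.46, -0.25) [[-0.74, -0.66, 2.2, 0.29, 0.71, 1.2], [-0.74, -0.53, 2.37, 0.46, 0.44, 1.0]]
-0.5 (0.42, -0.22) [None, [-0.77, -0.74, 2.46, 0.41, 0.56, 1.06]]
-0.5 (0.42, -0.28) [[-0.97, -0.72, 2.23, 0.51, 0.83, 0.92], [-0.97, -0.6, 2.4, 0.7, 0.59, 0.66]]
-0.5 (0.42, -0.15) [None, None]
-0.3 (0.46, -0.25) [[-0.96, -0.62, 2.18, 0.68, 0.9, 0.66], [-0.96, -0.49, 2.35, 0.88, 0.69, 0.37]]
-0.3 (0.42, -0.22) [None, [-1.05, -0.69, 2.44, 0.83, 0.82, 0.41]]
-0.3 (0.42, -0.28) [[-1.17, -0.63, 2.19, 0.78, 1.04, 0.48], [-1.17, -0.51, 2.36, 0.95, 0.85, 0.21]]
-0.3 (0.42, -0.15) [None, None]
-0.1 (0.46, -0.25) [[-1.11, -0.51, 2.13, 0.86, 1.11, 0.32], [-1.11, -0.37, 2.28, 1.0, 0.93, 0.05]]
-0.1 (0.42, -0.22) [[-1.21, -0.67, 2.21, 0.86, 1.23, 0.31], [-1.21, -0.54, 2.38, 0.97, 1.05, 0.06]]
-0.1 (0.42, -0.28) [[-1.29, -0.5, 2.12, 0.9, 1.24, 0.2], [-1.29, -0.36, 2.27, 1.0, 1.07, -0.06]]
-0.1 (0.42, -0.15) [None, None]
0.1 (0.46, -0.25) [[-1.19, -0.38, 2.05, 0.92, 1.29, 0.09], [-1.19, -0.23, 2.19, 1.01, 1.13, -0.16]]
0.1 (0.42, -0.22) [[-1.29, -0.51, 2.13, 0.92, 1.39, 0.07], [-1.29, -0.37, 2.28, 0.98, 1.22, -0.17]]
0.1 (0.42, -0.28) [[-1.34, -0.35, 2.03, 0.93, 1.4, -0.01], [-1.34, -0.21, 2.17, 0.99, 1.24, -0.24]]
0.1 (0.42, -0.15) [[-1.19, -0.7, 2.22, 0.89, 1.38, 0.21], [-1.19, -0.58, 2.39, 0.96, 1.21, -0.03]]
0.3 (0.46, -0.25) [[-1.22, -0.23, 1.94, 0.93, 1.45, -0.08], [-1.22, -0.09, 2.07, 0.97, 1.29, -0.3]]
0.3 (0.42, -0.22) [[-1.3, -0.35, 2.03, 0.92, 1.53, -0.1], [-1.3, -0.21, 2.16, 0.95, 1.36, -0.33]]
0.3 (0.42, -0.28) [[-1.34, -0.2, 1.92, 0.92, 1.54, -0.16], [-1.34, -0.07, 2.05, 0.94, 1.38, -0.37]]
0.3 (0.42, -0.15) [[-1.23, -0.53, 2.14, 0.92, 1.51, -0.01], [-1.23, -0.39, 2.29, 0.96, 1.34, -0.25]]
[-0.21 -0.05  1.59 -0.64  1.51 -0.13]
```

View pics/i_wrist.png

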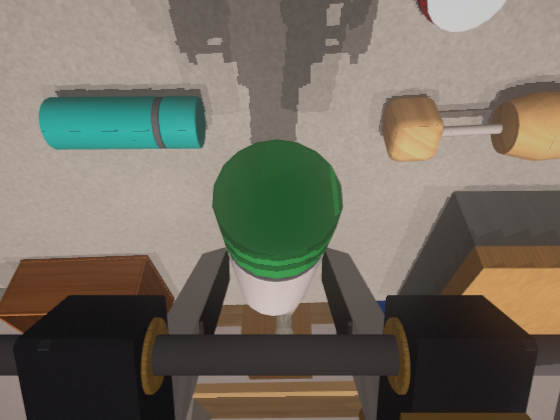

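The can is held (about 2 N of load). It looks slightly pivoted, base hanging, with the cap now at (278,205). I'll turn it upright and measure its tilt.

```bash
cat >> h.py <<'E'
UP=np.array([0,0,1.])
def fin(az,extra=0):  # can-upright tool; extra rotates can about jaw axis (tool more/less steep)
    h=np.array([np.cos(az),np.sin(az),0]);zf=np.cos(AL+extra)*h-np.sin(AL+extra)*UP; return zf,tool(np.cross(UP,-h),zf).as_rotvec()
E
python3 - <<'E'
from h import *
zf,o=fin(-.1); manip.reach(np.array([.46,-.25,.19])+.019*zf,o)
s=manip.read_state();print(s["tcp_pos"],s["grip_width"],np.round(s["ft_force"],2),s["time_s"])
c=manip.camera("scene");crop(c,150,330,130,265,"j_scene.png")
w=manip.camera("wrist");cv2.imwrite("pics/j_wrist.png",w["pixels"])
for d in(-.09,.021,.06): print(proj(c,[.46,-.25,.19+d]))
E
```

```text
[ 0.47492651 -0.25125265  0.17810803] 0.048387211892382306 [-0.01  0.47 -2.14] 21.9917
j_scene.png scale 4.37037037037037
[212.35230505 201.08451424]
[209.05046916 182.65634628]
[207.80336722 175.69603548]
```

View pics/j_scene.png

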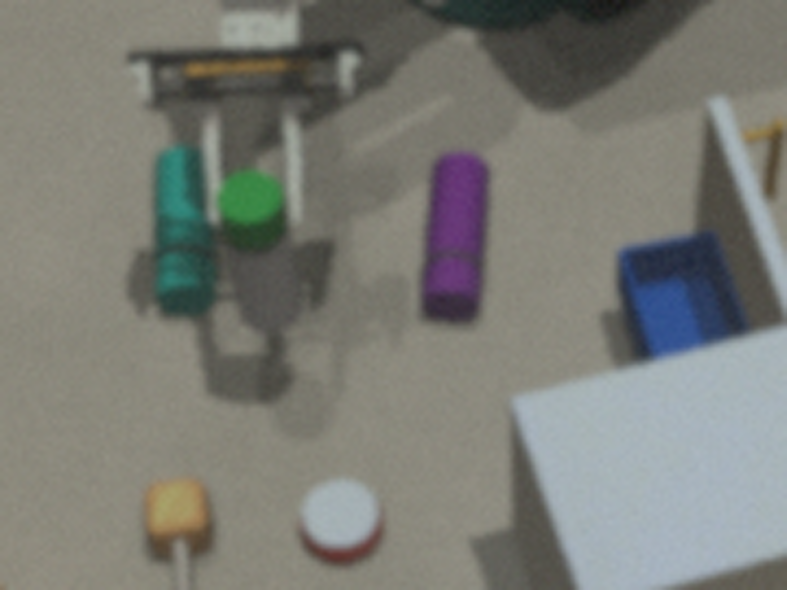

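View pics/j_wrist.png

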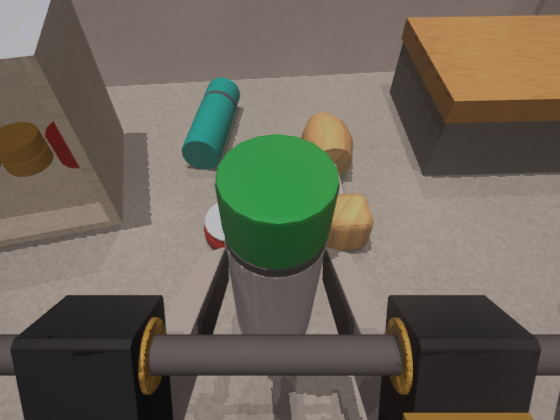

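The scene view shows the cap up (crop (252,210)) with no white body visible, so the can is roughly upright. I'll check the tilt by comparing cap features in the wrist view (top rim at row 139, cap bottom at row 262) with projections.

```bash
python3 - <<'E'
from h import *
w=manip.camera("wrist");im=w["pixels"]
hsv=cv2.cvtColor(im,cv2.COLOR_BGR2HSV);m=cv2.inRange(hsv,(45,120,20),(80,255,255))
print("cap bbox",cv2.boundingRect(m))
crop(w,200,360,120,300,"k.png",3)
s=manip.read_state();zf=R.from_rotvec(s["tcp_rot"]).as_matrix()[:,2];jx=R.from_rotvec(s["tcp_rot"]).as_matrix()[:,0]
G=s["tcp_pos"]-.019*zf
for dg in(-.3,-.2,-.1,0,.1,.2,.3):
    Q=R.from_rotvec(jx*dg).as_matrix();a=Q@UP;b=Q@np.cross(UP,jx)
    th=np.linspace(0,2*np.pi,90)
    for OFFs in(.060,):
        ring=lambda d:np.array([proj(w,G+a*d+.026*(np.cos(t)*jx+np.sin(t)*b)) for t in th])
        t1=ring(OFFs);t2=ring(OFFs-.036)
        print(dg,"a",np.round(a,2),"top face rows",t1[:,1].min().round(),t1[:,1].max().round(),"cols",t1[:,0].min().round(),t1[:,0].max().round(),"cap bottom row",t2[:,1].max().round())
E
```

```text
cap bbox (216, 135, 123, 134)
k.png scale 3
-0.3 a [ 0.29 -0.03  0.96] top face rows 132.0 182.0 cols 216.0 330.0 cap bottom row 251.0
-0.2 a [ 0.2  -0.02  0.98] top face rows 133.0 195.0 cols 214.0 332.0 cap bottom row 259.0
-0.1 a [ 0.1  -0.01  1.  ] top face rows 134.0 211.0 cols 213.0 333.0 cap bottom row 267.0
0 a [0. 0. 1.] top face rows 137.0 227.0 cols 211.0 335.0 cap bottom row 274.0
0.1 a [-0.1   0.01  1.  ] top face rows 142.0 244.0 cols 210.0 336.0 cap bottom row 282.0
0.2 a [-0.2   0.02  0.98] top face rows 149.0 262.0 cols 208.0 337.0 cap bottom row 289.0
0.3 a [-0.29  0.03  0.96] top face rows 157.0 279.0 cols 207.0 338.0 cap bottom row 295.0
```

View pics/k.png

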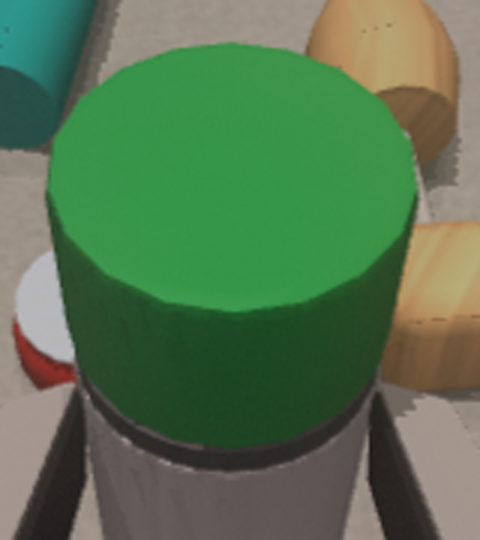

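The top face spans rows 134–223 and columns 216–339, an aspect of 0.73 against 0.73 predicted for upright, so the can is vertical to within about 0.03 rad. I'll set it down.

```bash
python3 - <<'E'
from h import *
zf,o=fin(-.1); t=np.array([.46,-.25,0])+.019*zf
manip.move_straight(t+[0,0,.105],feed=.12)
f=manip.move_straight(t+[0,0,.082],feed=.02,f_stop=2.0)
s=manip.read_state();print(f,"grasp z",(s["tcp_pos"]-.019*zf)[2],np.round(s["ft_force"],2),s["time_s"])
w=manip.camera("wrist");cv2.imwrite("pics/l_wrist.png",w["pixels"])
c=manip.camera("scene");crop(c,150,330,130,265,"l_scene.png")
E
```

```text
True grasp z 0.08545886290762109 [0.   1.81 2.67] 23.9
l_scene.png scale 4.37037037037037
```

View pics/l_wrist.png

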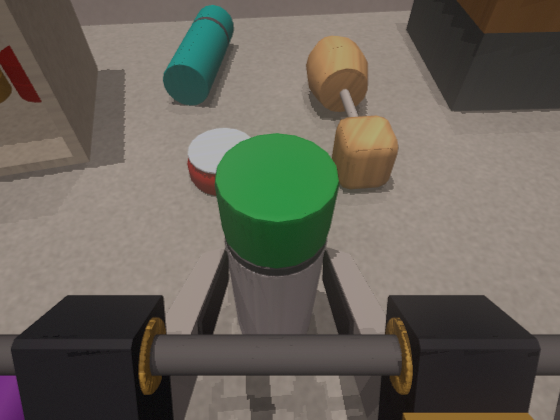

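View pics/l_scene.png

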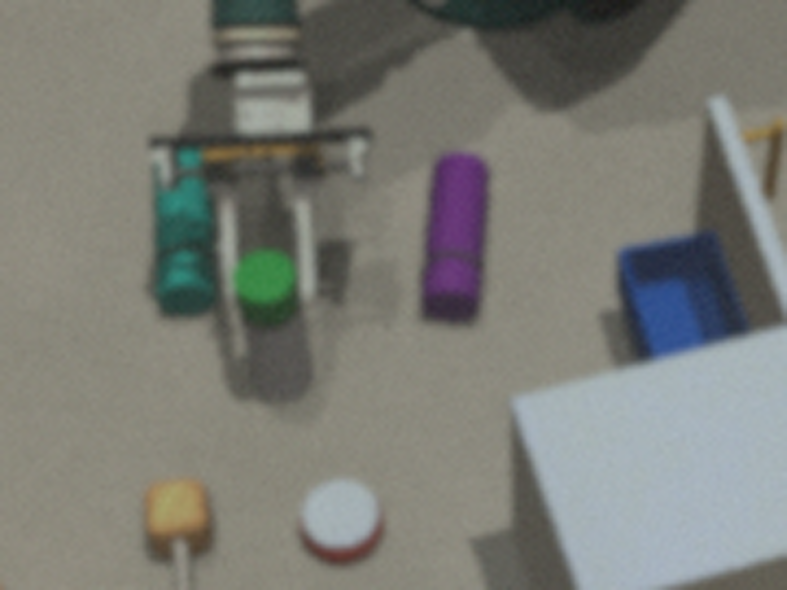

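The can is upright and touching the shelf (+2.7 N, grasp height 0.0855 against 0.09 expected). The turquoise can sits close to the left finger (crop column 213 against 228), so I'll open only slightly and back out along the tool axis.

```bash
python3 - <<'E'
from h import *
zf,o=fin(-.1)
manip.set_gripper(.066,12); manip.hold(.5)
s=manip.read_state();print(s["grip_width"])
w=manip.camera("wrist");cv2.imwrite("pics/m_wrist.png",w["pixels"])
manip.move_straight(s["tcp_pos"]-.10*zf,feed=.12)
s=manip.read_state();manip.move_straight(s["tcp_pos"]+[-.03,0,.15],feed=.2)
print(manip.read_state()["time_s"])
w=manip.camera("wrist");cv2.imwrite("pics/n_wrist.png",w["pixels"])
c=manip.camera("scene");crop(c,150,330,130,265,"n_scene.png")
E
```

```text
0.06557164536782562
26.95
n_scene.png scale 4.37037037037037
```

View pics/n_wrist.png

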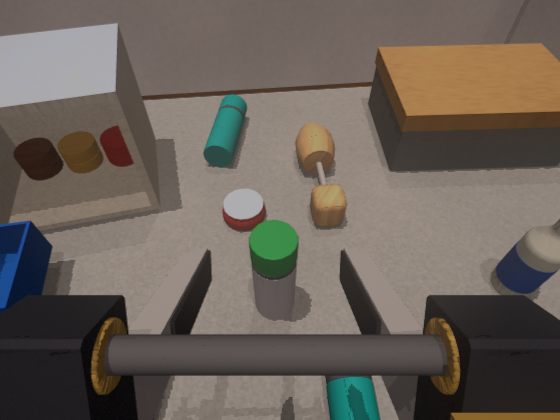

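View pics/n_scene.png

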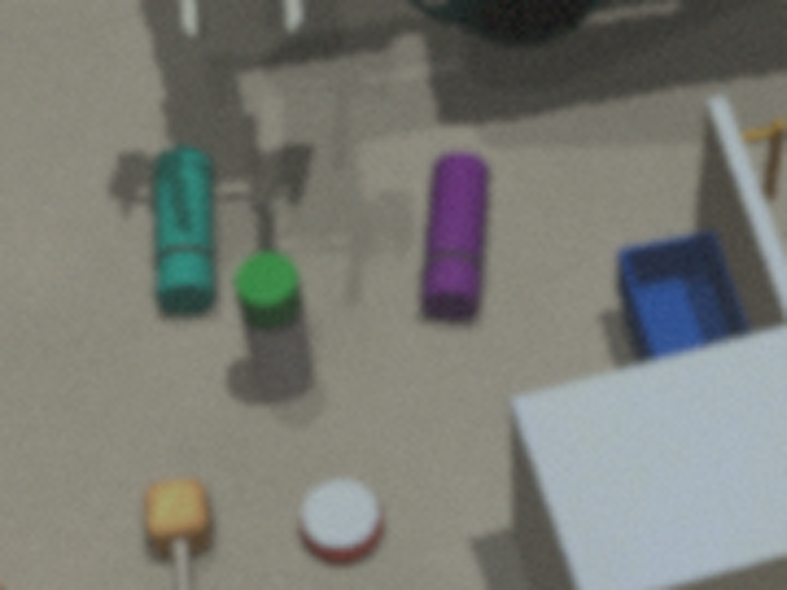

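Both views show the can standing free, cap up (scene crop (268,281), wrist (273,243)). I'll measure the top centre and approach from above with the jaw already aligned to the door.

```bash
python3 - <<'E'
from h import *
c=manip.camera("scene");k=4.37037
u=(150+(268+.5)/k-.5,130+(281+.5)/k-.5);w=manip.camera("wrist")
print("scene z.15",onz(c,*u,.15),"wrist",onz(w,273.5,243,.15),"tri",tri(c,u,w,(273.5,243)))
p=(onz(c,*u,.15)[:2]+onz(w,273.5,243,.15)[:2])/2
psi=-1.495
manip.set_gripper(.085,12)
q=manip.solve_ik([*p,.26],down(psi).as_rotvec());print(np.round(q,2))
s=manip.read_state();manip.move_straight(s["tcp_pos"]+[0,0,.08],feed=.2)
manip.reach([*p,.25],down(psi).as_rotvec())
w=manip.camera("wrist");cv2.imwrite("pics/o_wrist.png",w["pixels"])
hsv=cv2.cvtColor(w["pixels"],cv2.COLOR_BGR2HSV);m=cv2.inRange(hsv,(45,120,20),(80,255,255))
print("bbox",cv2.boundingRect(m),"pred top ring", [np.round(proj(w,[p[0]+dx,p[1]+dy,.15])) for dx,dy in((.026,0),(-.026,0),(0,.026),(0,-.026))],manip.read_state()["time_s"])
t=manip.camera("top");crop(t,205,385,170,300,"o_top.png")
E
```

```text
scene z.15 [ 0.46376768 -0.25025365  0.15      ] wrist [ 0.45471588 -0.2490351   0.15      ] tri (array([ 0.45914874, -0.24995029,  0.14348704]), np.float64(0.0010812319993777748))
[-0.61  0.03  1.27  0.    1.85 -0.68]
bbox (251, 178, 58, 57) pred top ring [array([308., 209.]), array([247., 205.]), array([280., 177.]), array([275., 236.])] 29.2667
o_top.png scale 4.388888888888889
```

View pics/o_wrist.png

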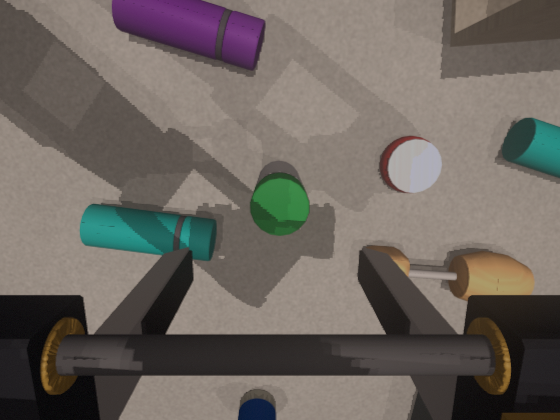

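The cap appears at (280,206) against a prediction of (277.5,207), so I correct by +2 mm in x, then descend and grip the cap.

```bash
python3 - <<'E'
from h import *
p=np.array([.4612,-.2495]);psi=-1.495
manip.move_straight([*p,.25],down(psi).as_rotvec(),feed=.15)
f=manip.move_straight([*p,.113],feed=.1,f_stop=5);print("stop",f)
if not f:
    manip.set_gripper(0,12)
    s=manip.read_state();print(s["grip_width"],s["tcp_pos"],np.round(s["ft_force"],2))
    manip.move_straight([*p,.30],feed=.15)
    s=manip.read_state();print(s["grip_width"],np.round(s["ft_force"],2),s["time_s"])
w=manip.camera("wrist");cv2.imwrite("pics/p_wrist.png",w["pixels"])
E
```

```text
stop False
0.05119826197536724 [ 0.46126455 -0.24952914  0.11304486] [ 0.18 -0.67  0.11]
0.051306524363714495 [-0.11 -0.56 -2.05] 33.1083
```

View pics/p_wrist.png

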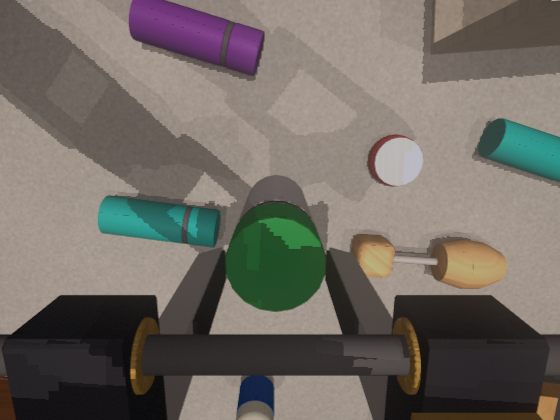

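The can is held by its cap: width 51 mm, about 2 N of load, hanging straight. I'll carry it over the rack and check alignment before lowering.

```bash
python3 - <<'E'
from h import *
psi=-1.495; print(door(psi,.11,.0495))
manip.move_straight([.500,.0858,.30],down(psi).as_rotvec(),feed=.15)
s=manip.read_state();print(s["grip_width"],np.round(s["ft_force"],2),s["time_s"],s["tcp_pos"])
w=manip.camera("wrist");cv2.imwrite("pics/q_wrist.png",w["pixels"])
c=manip.camera("scene");crop(c,230,370,140,260,"q_scene.png")
for a,b in((.11-.06,.0495-.0415),(.11+.06,.0495-.0415),(.11+.06,.0495+.0415),(.11-.06,.0495+.0415)):
    print(np.round(proj(w,[*door(psi,a,b),.095])),np.round((proj(c,[*door(psi,a,b),.095])-[230,140])*590/120))
E
```

```text
[0.49736416 0.08861251]
0.051311893760989685 [-0.07 -0.15 -1.4 ] 35.5583 [0.50004259 0.08528599 0.30000603]
q_scene.png scale 4.916666666666667
[328. 145.] [460. 341.]
[219. 146.] [414. 209.]
[222. 219.] [306. 230.]
[326. 218.] [348. 363.]
```

View pics/q_wrist.png

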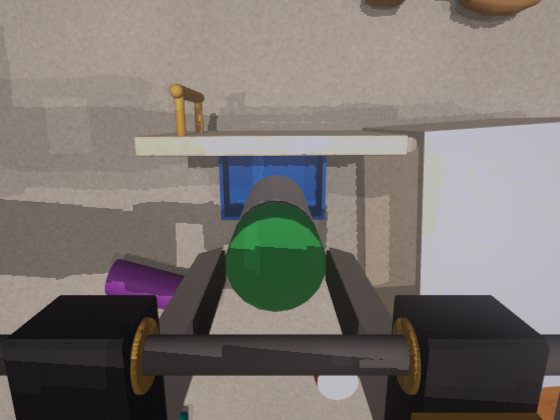

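View pics/q_scene.png

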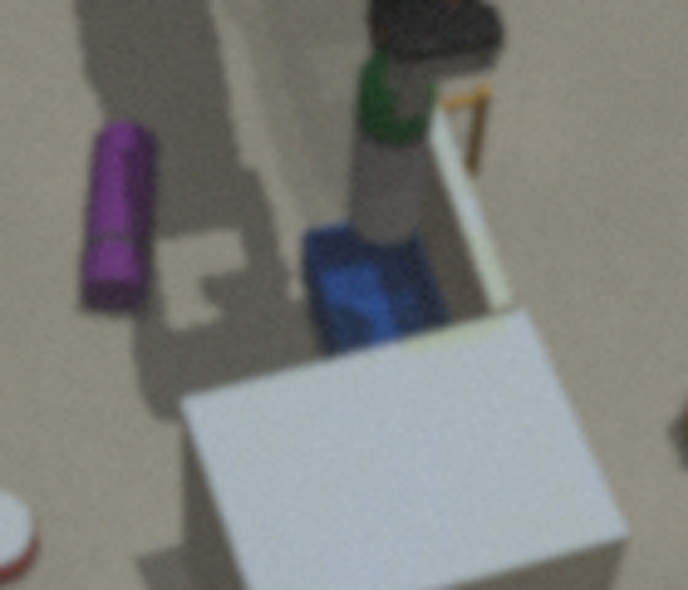

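The rack's near rim corners appear at (220,219) and (326,219), against predictions of (222,219) and (326,218) for a centre at (0.497, 0.0886). The scene view corner (305,232) also fits. I aim for (0.498, 0.0875) and lower.

```bash
python3 - <<'E'
from h import *
psi=-1.495;p=[.498,.0875]
manip.move_straight([*p,.30],feed=.1); manip.hold(.2)
f=manip.move_straight([*p,.165],feed=.08,f_stop=4);s=manip.read_state();print(f,s["tcp_pos"],np.round(s["ft_force"],2))
if not f:
    f=manip.move_straight([*p,.147],feed=.02,f_stop=2);s=manip.read_state();print(f,s["tcp_pos"],np.round(s["ft_force"],2),s["time_s"])
w=manip.camera("wrist");cv2.imwrite("pics/r_wrist.png",w["pixels"])
c=manip.camera("scene");crop(c,230,370,140,260,"r_scene.png")
E
```

```text
False [0.49834552 0.08753243 0.16559863] [ 0.06  0.19 -1.36]
True [0.49822122 0.08750521 0.1527307 ] [ 1.16 -0.17  3.19] 38.5667
r_scene.png scale 4.916666666666667
```

View pics/r_wrist.png

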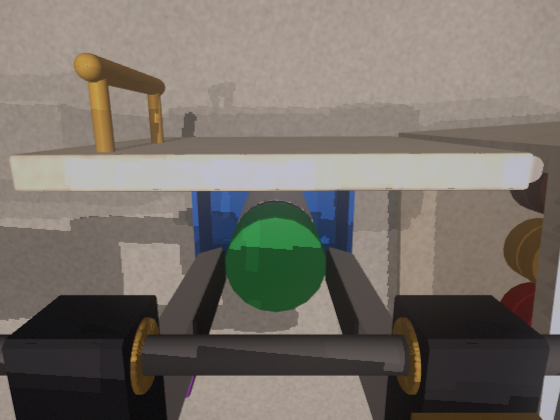

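View pics/r_scene.png

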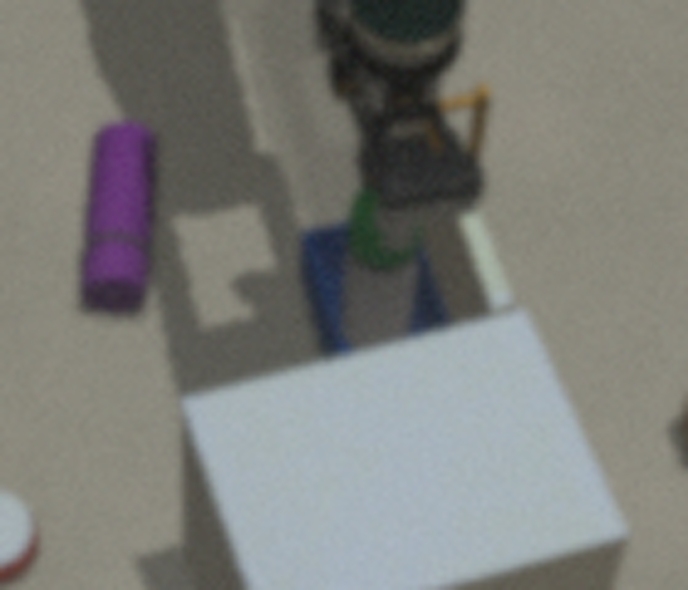

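Contact came at TCP z = 0.1527 against 0.153 predicted, and the can sits between the rack walls (wrist columns 195–352, cap at (276,255)). I'll release, rise and check.

```bash
python3 - <<'E'
from h import *
manip.set_gripper(.075,12); manip.hold(.3)
s=manip.read_state();p=s["tcp_pos"];print(s["grip_width"],np.round(s["ft_force"],2))
manip.move_straight([p[0],p[1],.32],feed=.12)
w=manip.camera("wrist");cv2.imwrite("pics/s_wrist.png",w["pixels"])
manip.reach([.35,-.2,.35],down(-1.495).as_rotvec())
c=manip.camera("scene");crop(c,230,370,140,260,"s_scene.png")
t=manip.camera("top");crop(t,205,385,120,270,"s_top.png")
for n,cc in(("scene",c),("top",t)):
    hsv=cv2.cvtColor(cc["pixels"],cv2.COLOR_BGR2HSV);m=cv2.inRange(hsv,(45,110,30),(75,255,255))
    k,l,st,ce=cv2.connectedComponentsWithStats(m);i=1+np.argmax(st[1:,4]);print(n,st[i],onz(cc,*ce[i],.185))
print(manip.read_state()["time_s"])
E
```

```text
0.07449037769986724 [0.64 0.19 0.33]
s_scene.png scale 4.916666666666667
s_top.png scale 3.933333333333333
scene [302 178  14  12 138] [0.49826932 0.0856447  0.185     ]
top [238 218  16  15 198] [0.50154366 0.08749158 0.185     ]
42.475
```

View pics/s_scene.png

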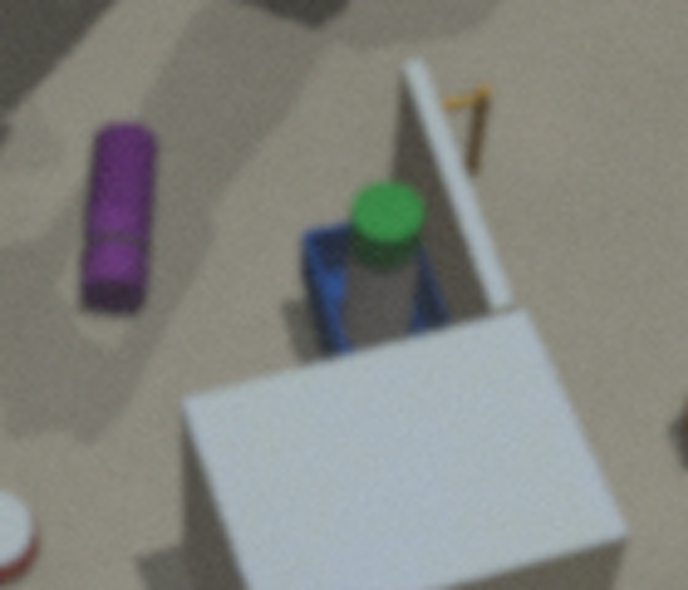

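View pics/s_top.png

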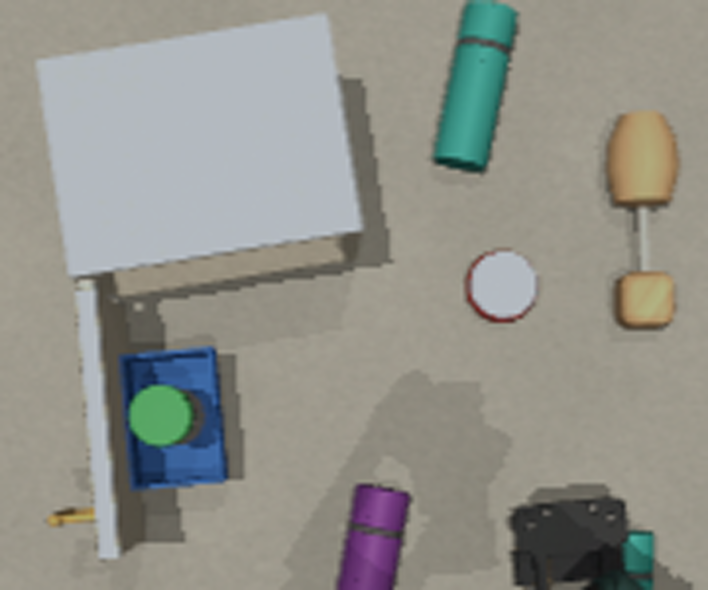

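View pics/s_wrist.png

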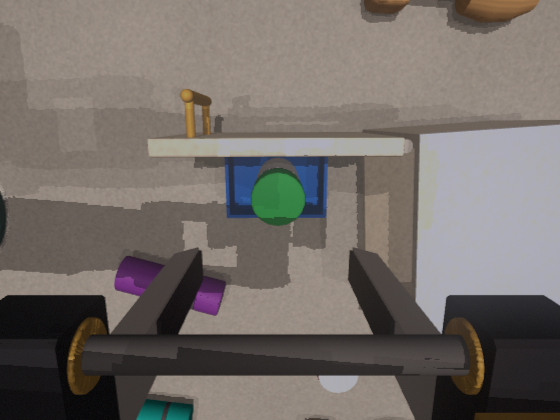

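All three views agree: the can stands cap up inside the rack. The cap measures (0.498–0.502, 0.086–0.087), above the release point (0.498, 0.0875). The door is still at its right angle and the robot is clear. I'm handing in.

```bash
python3 - <<'E'
from bench import manip
manip.hand_in(); print(manip.read_state()["time_s"])
E
```

```text
the job is handed in; nothing more can be done
the job is handed in; nothing more can be done
```

The job is handed in at about 42.5 s of the 72 s allowed; the interface gives no verdict, so success rests on my own checks below.

- **Door:** I pulled it open by the brass bar, with tool forces under 10 N at each check. It stands about 1.6 rad open, measured as a panel angle of −1.50 rad in the top view against 0.131 rad when closed.
- **Standing the can:** I gripped the white can with the green cap on its side at 12 N, turned it upright and stood it on the shelf. I let go, and it stood free in two views.
- **Placing in the rack:** I took it again by its cap, with the grip still set to 12 N, and lowered it into the rack. Contact came at tool height 0.1527 m, where 0.153 m was expected.
- **Last pictures:** The can stands cap up inside the rack walls. Its cap is within about 4 mm of the release point, so tilt is about 0.02 rad. The arm is clear, and the shoe tree and tin nearest the work look unmoved; I did not measure the other bystanders again.

**Readings that disagreed:**
- Rack centre estimates differed by up to 5 mm, from (0.497, 0.089) to (0.503, 0.086) with one at (0.500, 0.085). This is well inside the tolerance.
- The first grip on the can read about 47.5 mm instead of 52 mm.
- On the shelf, contact came about 4.5 mm lower than planned.

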